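# Turn the banding wheel once round past its index

## Task

The pot on the banding wheel has to be shown all round for inspection. Without touching the pot, turn the wheel gently counter-clockwise (seen from above) until its drive pin comes to the fixed pointer, carry on for one whole turn, and leave the pin facing the fixed pointer again, the second time it gets there. The pot must stay standing in the middle of the disc, and everything else where it is.

Things in the scene. Friction and masses are not known exactly. Their poses are not given: they have to be found in the camera images.
- banding_wheel_disc (a joint): Turning angle of the banding wheel's disc in rad, counted on through whole turns, growing counter-clockwise seen from above. 0: the drive pin and its arrow foot face the fixed index pointer; one full turn on from there reads 6.283. It starts between -1.6 and -0.5. It turns easily, has no stops and does not run on.
- wheel_centre (a point): Point on the wheel's vertical axis, at the upper face of the disc (about 49 mm above the table). The disc is a flat grey turntable 188 mm across.
- pin_top (a point): Centre of the top of the drive pin: an upright dark steel pin, 14 mm thick, standing 52 mm above the disc, 76 mm out from the wheel's axis. Its flat dark steel foot (18 mm wide, 4 mm thick) is a small arrow pointing outwards. It turns with the disc and is what the wheel is turned by.
- index_tip (a point): Tip of the fixed index pointer: a flat aluminium arrow 22 mm wide, level with the disc, on a bracket fixed to the wheel's foot. It points inwards at the rim; this tip lies 98 mm from the wheel's axis, and the bracket ends 123 mm from it. It does not turn.
- pigment_pot: The pot under inspection: a dark lidded pot, 63 mm round, 70 mm high, standing loose near the middle of the disc. Origin: centre of its underside; z up its axis.
- paint_tin: Bystander: paint tin, closed, 68 mm round, 77 mm high. Origin: centre of its underside.
- viscosity_cup: Bystander: small grey stepped cup, 56 mm round, 53 mm high. Origin: centre of its underside.
- mixing_cup_1: Bystander: white plastic mixing cup, 70 mm round, 82 mm high. Origin: centre of its underside.
- mixing_cup_0: Bystander: half brown plastic mixing cup, 70 mm round, 82 mm high. Origin: centre of its underside.
- tape_roll: Bystander: roll of masking tape lying flat, 104 mm round, 24 mm high. Origin: centre of its underside.
- dusting_brush: Bystander: flat dusting brush lying down, 178 x 30 x 10 mm. Origin: centre of its underside.
- marker: Bystander: marker pen lying down, 130 mm long, 18 mm thick. Origin: centre of its underside.
Not all that is in view belongs to the job. Leave any blue look-alike of the pigment_pot alone.

How it is judged (in metres and radians):
On the way, in this order (a step that is already met when the one before it is completed fails the run):
1. the drive pin has come to the fixed pointer for the first time (value of joint banding_wheel_disc above -0.1 rad).
2. the wheel is half a turn past the pointer (value of joint banding_wheel_disc above 3.14 rad).
At the end, for the whole second after the job is handed in: The wheel stands still one whole turn past its first meeting with the pointer (joint 6.283, within 0.15 rad, about 11 mm at the pin), and the pot stands upright (within 0.1 rad) on the disc, its axis within 30 mm of the wheel's (value of joint banding_wheel_disc between 6.1332 and 6.4332 rad and velocity of joint banding_wheel_disc between -0.1 and 0.1 rad/s and angle between pigment_pot's own z axis and vertical below 0.1 rad and horizontal distance between pigment_pot and wheel_centre below 0.03 m and height (world z) of pigment_pot above 0.04 m); the robot touches nothing.
It fails at once if the robot touches the pot (contact force between any of the fingers, the arm and pigment_pot above 0.3 N).
It fails at once if the pot is tipped (angle between pigment_pot's own z axis and vertical above 0.4 rad).
It fails at once if the wheel is flicked or spun (faster than 5 rad/s) (velocity of joint banding_wheel_disc above 5 rad/s or velocity of joint banding_wheel_disc below -5 rad/s).
It fails at once if a bystander is moved by more than 30 mm (distance of any of paint_tin, viscosity_cup, mixing_cup_1, mixing_cup_0, tape_roll, dusting_brush, marker from where it was at the start of the episode above 0.03 m).
It also fails if it takes over 61 s, if anything falls off the work surface, if the arm or the gripper's body presses on something with over 40 N, if the wrist force passes 120 N, or if a joint passes its speed limit or range.

## Robot

A 7-joint arm with a two-finger parallel gripper is mounted at the origin on a cart in front of the work surface, level with it; the furniture and walls round the work are solid. World frame = base frame: x ahead of the robot, y to its left, z up, the work surface at z = 0. Lengths are in mm, angles in rad, forces in N, time in s.
With the tool pointing down it reaches from about 400 to 900 mm from the base axis. Payload 5.6 kg.
Tool frame: the origin (TCP) lies midway between the tips of the shut fingers; the grasp point (between the pads) lies 19 mm behind it (ctrl.pinch_z is the distance from the TCP to the grasp point, in mm); z points along the fingers, x is the direction in which the jaws open and shut, and the axes are right-handed (so a half turn about z gives the same grasp; the last joint's range is limited). The gripper opens to 92 mm and grips with 3 to 60 N. Pads are 20 mm wide; open, the fingers measure 128 mm over their backs; the gripper's body (75 mm by 189 mm) begins 69 mm behind the grasp point.
Start: joints at [1.124, 0.468, -0.012, 1.603, 0.006, 1.071, -0.056], TCP at [255.356, -597.748, 214.592] pointing down, gripper open.
Joint ranges: [-2.53, 2.53], [-0.31, 2.02], [-1.57, 1.55], [0.28, 2.44], [-1.29, 4.43], [0.15, 1.84], [-2.92, 2.92]. Speed limits (rad/s): [2.57, 2.57, 3.14, 3.14, 3.14, 3.14, 3.14].

## Interface

Orientations are given as a rotation vector (axis times angle).
In Python, from plant import ctrl gives the robot as it stands.
- The arm moves only by the tool carry_out, never from a script. Its arguments are lists of equal length, an entry for each row: "slide": the shift along the tool's x, y, z in m, a list of three; "delta_rot": the turn, a rotation vector about the tool's x, y, z in rad, a list of three. In form: {"slide": [[x, y, z], ...], "delta_rot": [[wx, wy, wz], ...]}. A call has 1 to 10 rows; each row shifts and turns the commanded pose from where the row before left it, along the tool's axes as they then stand; what a row does not reach is not made up. A row lasts 1/12 s, in which the tool goes at most 41.7 mm and 7.16 degrees, less where a joint would pass 70% of its speed; a pose out of reach is approached as far as the arm can. A call with a gripper value outside its range is refused whole. "hand" is the finger opening in m, from 0 to 0.0919, set as the call begins (left out, the last holds). The fingers move at their own pace and stop on an object; "newtons" is the grip in N (left out, the last holds). Time passes only in rows, so rows that do not move let the fingers close. It gives the time, the measured TCP pose, the force and the opening at its end, in the units of the state.
- ctrl.observe(): the state, without advancing time (a new reading comes with each control period).
- ctrl.camera(name): name is "scene" or "side" or "wrist"; returns the picture (420x560x3 uint8, red, green, blue); there is no depth.
- ctrl.get_calibration(name): a dict with "intrinsics" (3x3 intrinsics, pixels), "k1" (the pictures are not rectified: a ray, as slopes to the right and down, at radius r is drawn at 1 + k1 r^2 times it, then the intrinsics apply), "pose" (4x4, takes a point from camera to world coordinates); the wrist camera has in their place "mount" (4x4, takes a point from camera to tool coordinates, whose origin is the TCP and whose axes are the tool frame's). Camera axes: x right, y down, z forward; pixel columns grow to the right and rows downward; lengths in mm; the calibration is good to about 2 mm. A picture is of the moment at which its call begins: read the wrist's pose just before it. get_calibration takes no time and is no camera call.
- ctrl.close_job(): hands the job in, once; it reports no verdict.
The state is a dict: "clock": time; "qpos": joint angles; "dq": joint speeds; "joint_efforts": joint torques, N m; "tcp_pos": TCP position; "ee_rot": TCP orientation; "wrist_force": force on the tool from outside, world axes, zero at the start; "moment": the same for the moment, N m; "gripper_width": opening from 0.0 (shut) to 1.0 (fully open).
Only numpy, scipy, OpenCV 4.12 (cv2) and the standard library are available. Lean on these libraries where they do the work, as an engineer would, in place of code of your own. Each camera call takes 0.05 s, during which the arm holds its last target.

## Working session

There is one attempt and no reset: what is moved stays moved. The work goes in short steps, Python scripts to look and compute and a tool call to move; the robot and the scene stay as the last step left them, time stands still between calls to the robot, and variables do not carry over. Pictures are saved under pics/ and viewed, and the job is handed in when it is done.

Besides the shell and the picture viewer there is one more tool, called after "Request:" by a JSON object that holds its "fn" and its "kwargs", one argument or row to a line. carry_out: Moves the arm, as the interface text tells. Its arguments: {"type":"object","properties":{"slide":{"type":"array"},"delta_rot":{"type":"array"},"hand":{"type":"number"},"newtons":{"type":"number"}},"required":["slide","delta_rot"]}

```bash
mkdir -p pics; ls; python3 - <<'E'
from plant import ctrl
import cv2
print(ctrl.observe())
for n in ["scene","side","wrist"]:
    im=ctrl.camera(n); cv2.imwrite(f"pics/{n}0.png",im[:,:,::-1])
    print(n,ctrl.get_calibration(n))
E
```

```text
pics
{'clock': 0.0, 'qpos': array([ 1.12402099,  0.46836136, -0.01160265,  1.60362881,  0.00598727,
        1.07141084, -0.05629952]), 'dq': array([-0.00049647, -0.0010114 , -0.00201395, -0.00088302, -0.00093349,
       -0.00086221, -0.00259216]), 'joint_efforts': array([-1.51165591e-04, -5.20567632e+01, -1.21111795e-02, -2.43748355e+01,
       -5.65734250e-02,  1.72994938e-02,  2.18775749e-04]), 'tcp_pos': array([ 255.08573241, -597.21159371,  213.64847448]), 'ee_rot': array([-2.62096857e+00,  1.73048782e+00,  2.41766515e-03]), 'wrist_force': array([-0.46093192, -0.28533888, -0.32965476]), 'moment': array([ 0.00590094, -0.00011816, -0.05728599]), 'gripper_width': 0.9988887440462737}
scene {'intrinsics': array([[479.17582031,   0.        , 276.84838932],
       [  0.        , 479.17582031, 205.97841603],
       [  0.        ,   0.        ,   1.        ]]), 'k1': -0.16801585894478588, 'pose': array([[-5.90372278e-01, -5.45238536e-01,  5.95126468e-01,
        -3.39458043e+02],
       [-8.07122507e-01,  3.95410477e-01, -4.38410552e-01,
         5.58171416e+02],
       [ 3.71908701e-03, 
[... 553 characters left out ...]
5.99435128e-01, -8.00267821e-01,
         1.24209223e+03],
       [ 0.00000000e+00,  0.00000000e+00,  0.00000000e+00,
         1.00000000e+00]])}
wrist {'intrinsics': array([[292.65685939,   0.        , 278.02166559],
       [  0.        , 292.65685939, 204.25069282],
       [  0.        ,   0.        ,   1.        ]]), 'k1': 0.001896561288453883, 'mount': array([[ 9.99999940e-01, -3.45884722e-04, -7.44027139e-06,
         1.57284022e+00],
       [ 3.36034890e-04,  9.65957896e-01,  2.58699111e-01,
        -7.34683958e+01],
       [-8.22930811e-05, -2.58699098e-01,  9.65957955e-01,
        -1.70487759e+02],
       [ 0.00000000e+00,  0.00000000e+00,  0.00000000e+00,
         1.00000000e+00]])}
```

View pics/scene0.png

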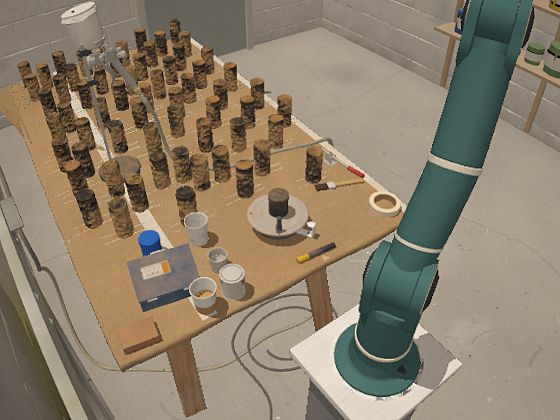

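View pics/side0.png

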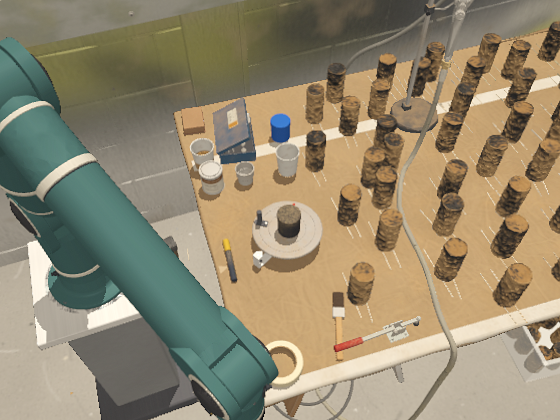

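View pics/wrist0.png

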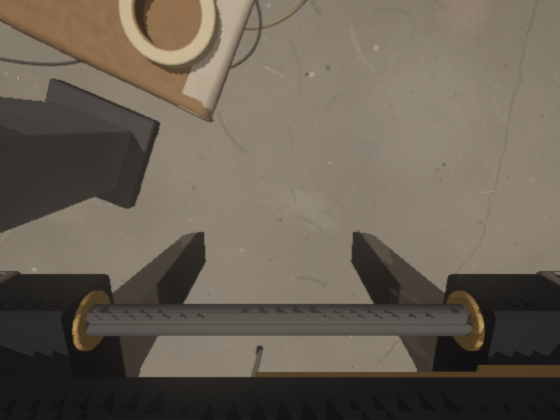

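The wheel carries the dark pot (scene about (278,203), side (289,220)). Its pin is at scene (279,225) / side (260,217), and the white pointer at scene (312,230) / side (260,259). The blue look-alike is at scene (149,242) and plays no part. Next I'll enlarge both views.

```bash
python3 - <<'E'
import cv2,numpy as np
a=cv2.imread("pics/scene0.png")[175:255,235:335]; b=cv2.imread("pics/side0.png")[190:280,235:335]
a=cv2.resize(a,None,fx=4,fy=4,interpolation=cv2.INTER_CUBIC);b=cv2.resize(b,None,fx=4,fy=4,interpolation=cv2.INTER_CUBIC)
a=cv2.copyMakeBorder(a,0,40,0,0,cv2.BORDER_CONSTANT)
cv2.imwrite("pics/crop0.png",np.hstack([a,b]))
E
```

```text
(no output)
```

View pics/crop0.png

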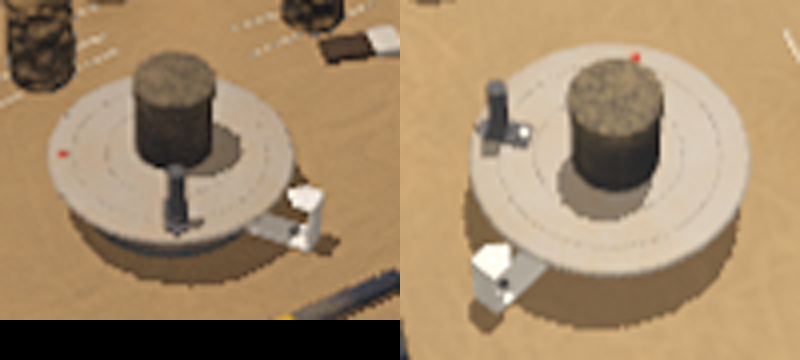

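```bash
cat > h.py <<'E'
import numpy as np,cv2
from plant import ctrl
def ray(n,px):
    c=ctrl.get_calibration(n);K=c["intrinsics"];T=c["pose"]
    d=np.array([c["k1"],0,0,0,0])
    u=cv2.undistortPoints(np.array(px,float).reshape(-1,1,2),K,d).reshape(-1,2)
    D=np.c_[u,np.ones(len(u))]@T[:3,:3].T
    return T[:3,3],D
def plane(n,px,z):
    o,D=ray(n,px); return o+D*((z-o[2])/D[:,2])[:,None]
def proj(n,P):
    c=ctrl.get_calibration(n);T=np.linalg.inv(c["pose"])
    return cv2.projectPoints(np.array(P,float).reshape(-1,1,3),cv2.Rodrigues(T[:3,:3])[0],T[:3,3],c["intrinsics"],np.array([c["k1"],0,0,0,0]))[0].reshape(-1,2)
def tri(pa,pb):
    o1,d1=ray("scene",[pa]);o2,d2=ray("side",[pb]);d1=d1[0];d2=d2[0]
    s=np.linalg.lstsq(np.c_[d1,-d2],o2-o1,rcond=None)[0]
    A=o1+s[0]*d1;B=o2+s[1]*d2
    return (A+B)/2,np.linalg.norm(A-B)
def fitc(P):
    A=np.c_[2*P[:,:2],np.ones(len(P))];b=(P[:,:2]**2).sum(1)
    x=np.linalg.lstsq(A,b,rcond=None)[0];return x[:2],np.sqrt(x[2]+x[0]**2+x[1]**2)
E
python3 - <<'E'
from h import *
for n,c0,win in [("scene",(278,213),(235,175,335,255)),("side",(288,230),(235,190,335,280))]:
    im=cv2.imread(f"pics/{n}0.png");hsv=cv2.cvtColor(im,cv2.COLOR_BGR2HSV)
    m=((hsv[:,:,1]<75)&(hsv[:,:,2]>110)).astype(np.uint8)*255
    w=np.zeros_like(m);x0,y0,x1,y1=win;w[y0:y1,x0:x1]=m[y0:y1,x0:x1]
    cs=cv2.findContours(w,cv2.RETR_EXTERNAL,cv2.CHAIN_APPROX_NONE)[0]
    c=max(cs,key=cv2.contourArea)[:,0,:].astype(float)
    P=plane(n,c,49)
    ctr,r=fitc(P)
    for _ in range(15):
        e=abs(np.hypot(*(P[:,:2]-ctr).T)-r);k=e<max(2.5,np.percentile(e,60));ctr,r=fitc(P[k])
    print(n,ctr,r,k.sum(),len(k))
    cv2.imwrite(f"pics/m_{n}.png",cv2.resize(w[y0:y1,x0:x1],None,fx=4,fy=4))
pt=tri((279.2,217),(258.8,211.3));print("pin top",pt)
print("pointer corner", tri((235+322/4,175+195/4),(235+75/4,190+262/4)),)
E
```

```text
scene [517.89878566 -78.01360267] 91.90293750447877 163 272
side [525.30464783 -81.07820751] 93.98528454970327 169 247
pin top (array([461.18888723, -38.77311885, 101.34615029]), np.float64(2.9963944211331612))
pointer corner (array([ 412.1680425 , -136.7668384 ,   56.68207005]), np.float64(3.6113538345092135))
```

Request:
{"fn": "carry_out", "kwargs": {
  "slide": [
    [-0.02,-0.019,0],
    [-0.0217,-0.0205,0],
    [-0.0217,-0.0205,0],
    [-0.0217,-0.0205,0],
    [-0.0217,-0.0205,0],
    [-0.0217,-0.0205,0],
    [-0.0217,-0.0205,0],
    [-0.0217,-0.0205,0],
    [-0.0217,-0.0205,0],
    [-0.0217,-0.0205,0]
  ],
  "delta_rot": [
    [0,0,0],
    [0,0,0],
    [0,0,0],
    [0,0,0],
    [0,0,0],
    [0,0,0],
    [0,0,0],
    [0,0,0],
    [0,0,0],
    [0,0,0]
  ]
}}

```text
clock: 0.98
tcp_pos: [358.0, -318.3, 214.5]
ee_rot: [2.622, -1.731, -0.0]
wrist_force: [0.4, -1.2, 0.3]
gripper_width: 0.999
```

```bash
cat >> h.py <<'E'
from scipy.spatial.transform import Rotation as Ro
def st():
    s=ctrl.observe();R=Ro.from_rotvec(s["ee_rot"]).as_matrix()
    print("t",round(s["clock"],2),"tcp",s["tcp_pos"].round(1),"head",round(np.degrees(np.arctan2(R[1,0],R[0,0])),1),"z",R[:,2].round(3),"q",s["qpos"].round(2),"F",s["wrist_force"].round(1),"w",round(s["gripper_width"],3))
    return s,R
E
python3 - <<'E'
from h import *
st()
# log heights: nearest logs
for n,a,b in [("log1",(314,150),(361,269))]:
    print(n,tri(a,b))
E
```

```text
t 0.98 tcp [ 358.  -318.3  214.5] head -66.9 z [-0.  0. -1.] q [ 0.79  0.19 -0.15  2.    0.03  0.96 -0.54] F [ 0.4 -1.2  0.3] w 0.999
log1 (array([ 628.15281845, -304.57348036,  128.75735265]), np.float64(2.550360051376734))
```

Request:
{"fn": "carry_out", "kwargs": {
  "slide": [
    [-0.0219,-0.0203,0],
    [-0.0219,-0.0203,0],
    [-0.0219,-0.0203,0],
    [-0.0219,-0.0203,0],
    [-0.0219,-0.0203,0],
    [-0.0219,-0.0203,0],
    [-0.0219,-0.0203,0],
    [-0.0219,-0.0203,0],
    [-0.0219,-0.0203,0],
    [-0.0219,-0.0203,0]
  ],
  "delta_rot": [
    [0,0,0],
    [0,0,0],
    [0,0,0],
    [0,0,0],
    [0,0,0],
    [0,0,0],
    [0,0,0],
    [0,0,0],
    [0,0,0],
    [0,0,0]
  ]
}}

```text
clock: 1.82
tcp_pos: [458.7, -37.3, 214.6]
ee_rot: [2.621, -1.731, 0.0]
wrist_force: [-0.2, 0.4, 0.2]
gripper_width: 0.999
```

Request:
{"fn": "carry_out", "kwargs": {
  "slide": [
    [0,0,0],
    [0,0,0],
    [0,0,0],
    [0,0,0],
    [0,0,0],
    [0,0,0],
    [0,0,0],
    [0,0,0],
    [0,0,0],
    [0,0,0]
  ],
  "delta_rot": [
    [0,0,0.1],
    [0,0,0.1],
    [0,0,0.1],
    [0,0,0.1],
    [0,0,0.1],
    [0,0,0.1],
    [0,0,0.1],
    [0,0,0.1],
    [0,0,0.1],
    [0,0,0.1]
  ],
  "hand": 0.045
}}

```text
clock: 2.65
tcp_pos: [458.3, -38.7, 214.4]
ee_rot: [1.464, -2.779, -0.0]
wrist_force: [-0.1, 0.4, 0.9]
gripper_width: 0.489
```

```bash
python3 - <<'E'
from h import *
st()
for n in ["wrist","side"]: cv2.imwrite(f"pics/{n}1.png",ctrl.camera(n)[:,:,::-1])
E
```

```text
t 2.65 tcp [458.3 -38.7 214.4] head -124.4 z [-0. -0. -1.] q [ 0.27  0.16 -0.28  2.03  0.06  0.95 -2.21] F [-0.1  0.4  0.9] w 0.489
```

View pics/wrist1.png

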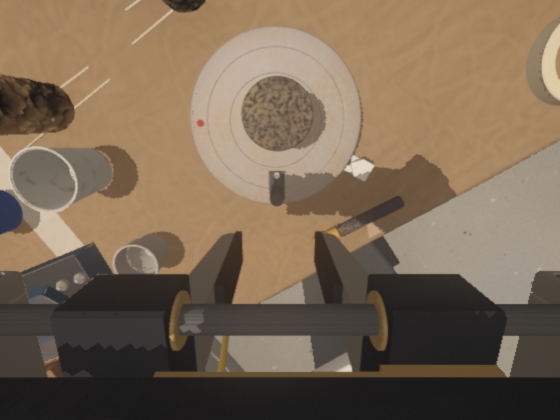

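Wrist view: the disc circle is centred around (276,116), the pot at (278,113), the pin at (278,188), the pointer at (359,167) and the marker at (370,217). I'll measure from this view.

```bash
cat >> h.py <<'E'
def wplane(px,z,s):
    c=ctrl.get_calibration("wrist");R=Ro.from_rotvec(s["ee_rot"]).as_matrix()
    T=np.eye(4);T[:3,:3]=R;T[:3,3]=s["tcp_pos"];T=T@c["mount"]
    u=cv2.undistortPoints(np.array(px,float).reshape(-1,1,2),c["intrinsics"],np.array([c["k1"],0,0,0,0])).reshape(-1,2)
    D=np.c_[u,np.ones(len(u))]@T[:3,:3].T;o=T[:3,3]
    return o+D*((z-o[2])/D[:,2])[:,None]
E
python3 - <<'E'
from h import *
s,R=st()
im=cv2.imread("pics/wrist1.png");hsv=cv2.cvtColor(im,cv2.COLOR_BGR2HSV)
m=((hsv[:,:,1]<75)&(hsv[:,:,2]>110)).astype(np.uint8)*255
w=np.zeros_like(m);w[15:215,180:345]=m[15:215,180:345]
c=max(cv2.findContours(w,cv2.RETR_EXTERNAL,cv2.CHAIN_APPROX_NONE)[0],key=cv2.contourArea)[:,0,:].astype(float)
P=wplane(c,49,s);ctr,r=fitc(P)
for _ in range(15):
    e=abs(np.hypot(*(P[:,:2]-ctr).T)-r);k=e<2;ctr,r=fitc(P[k])
print("disc",ctr,r,k.sum(),len(k))
cv2.imwrite("pics/crop1.png",cv2.resize(im[135:225,250:385],None,fx=5.5,fy=5.5,interpolation=cv2.INTER_CUBIC))
E
```

```text
t 2.75 tcp [458.4 -38.7 214.4] head -124.2 z [-0. -0. -1.] q [ 0.27  0.16 -0.28  2.03  0.06  0.95 -2.21] F [-0.8  0.5 -0.2] w 0.486
disc [526.11113501 -80.71967483] 93.29731537079086 392 571
```

View pics/crop1.png

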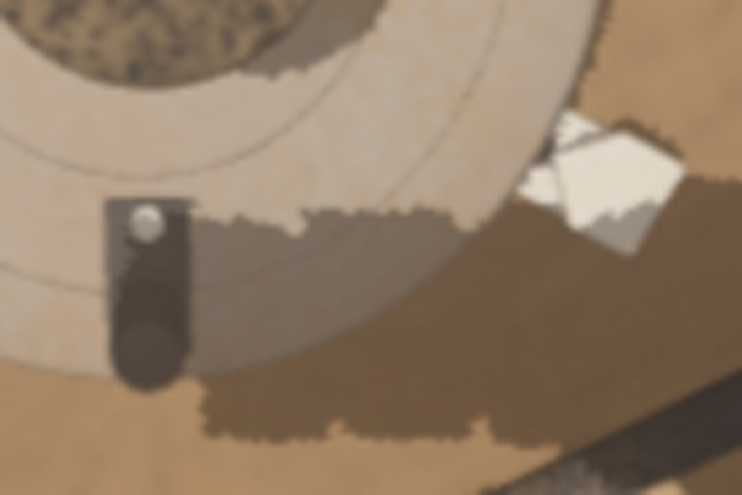

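```bash
python3 - <<'E'
from h import *
s,R=st();C=np.array([525.6,-81])
g=lambda x,y:(250+x/5.5,135+y/5.5)
for nm,p,z in [("pintop",g(150,355),101),("pinfoot(inner nub)",g(147,222),53),("tip",g(555,156),53),("tip",g(555,156),49),("wingmid",g(600,179),51),("basemid",g(658,214),51),("pot top",(277.5,113),119)]:
    P=wplane([p],z,s)[0];d=P[:2]-C
    print(nm,P.round(1),"r",np.hypot(*d).round(1),"ang",np.degrees(np.arctan2(d[1],d[0])).round(1)%360)
E
```

```text
t 2.75 tcp [458.4 -38.7 214.4] head -124.2 z [-0. -0. -1.] q [ 0.27  0.16 -0.28  2.03  0.06  0.95 -2.21] F [-0.8  0.5 -0.2] w 0.486
pintop [461.4 -40.1 101. ] r 76.2 ang 147.5
pinfoot(inner nub) [475.4 -48.7  53. ] r 59.7 ang 147.2
tip [ 439.5 -125.8   53. ] r 97.0 ang 207.5
tip [ 438.6 -126.4   49. ] r 98.1 ang 207.5
wingmid [ 429.7 -131.4   51. ] r 108.4 ang 207.7
basemid [ 416.5 -137.7   51. ] r 123.0 ang 207.5
pot top [529.  -86.4 119. ] r 6.4 ang 302.1
```

Request:
{"fn": "carry_out", "kwargs": {
  "slide": [
    [-0.0005,-0.0033,0],
    [0,0,0.018],
    [0,0,0.02],
    [0,0,0.02],
    [0,0,0.02],
    [0,0,0.02],
    [0,0,0.02],
    [0,0,0.018],
    [0,0,0.01],
    [0,0,0]
  ],
  "delta_rot": [
    [0,0,-0.03],
    [0,0,0],
    [0,0,0],
    [0,0,0],
    [0,0,0],
    [0,0,0],
    [0,0,0],
    [0,0,0],
    [0,0,0],
    [0,0,0]
  ]
}}

```text
clock: 3.58
tcp_pos: [460.0, -40.0, 66.7]
ee_rot: [1.514, -2.749, -0.004]
wrist_force: [0.6, -0.4, 0.2]
gripper_width: 0.486
```

```bash
python3 - <<'E'
from h import *
st()
a=ctrl.camera("wrist")[:,:,::-1];b=ctrl.camera("side")[150:290,200:340,::-1]
cv2.imwrite("pics/w2.png",np.hstack([cv2.resize(a,(480,360)),cv2.resize(b,(320,360))]))
E
```

```text
t 3.58 tcp [460.  -40.   66.7] head -122.3 z [-0.004  0.    -1.   ] q [ 0.22  0.41 -0.24  2.14  0.17  0.61 -2.27] F [ 0.6 -0.4  0.2] w 0.486
```

View pics/w2.png

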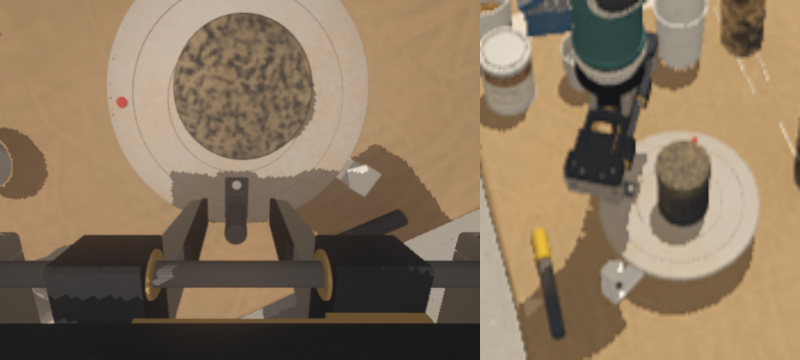

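The pin (235,215) sits between the jaws, so I'll close on it lightly.

Request:
{"fn": "carry_out", "kwargs": {
  "slide": [
    [0,0,0],
    [0,0,0],
    [0,0,0],
    [0,0,0],
    [0,0,0],
    [0,0,0]
  ],
  "delta_rot": [
    [0,0,0],
    [0,0,0],
    [0,0,0],
    [0,0,0],
    [0,0,0],
    [0,0,0]
  ],
  "hand": 0.008,
  "newtons": 8
}}

```text
clock: 4.18
tcp_pos: [461.9, -40.1, 69.0]
ee_rot: [-1.512, 2.753, -0.001]
wrist_force: [0.5, 1.0, 2.6]
gripper_width: 0.146
```

```bash
python3 - <<'E'
from h import *
s,R=st()
C=np.array([525.6,-81]);d=s["tcp_pos"][:2]-C;print(np.hypot(*d),np.degrees(np.arctan2(d[1],d[0])))
# per-row slide for 4 deg, wheel CCW, starting at current: tool axes
for deg in (2,4):
    th=np.radians(deg);p=np.array([d[0],d[1],0]);q=Ro.from_euler('z',th).apply(p)
    print(deg,(R.T@(q-p)).round(2))
E
```

```text
t 4.18 tcp [461.9 -40.1  69. ] head -122.4 z [ 0.001 -0.    -1.   ] q [ 0.22  0.4  -0.25  2.14  0.17  0.61 -2.28] F [0.5 1.  2.6] w 0.146
75.66339608764338 147.31155110985335
2 [ 2.64 -0.03 -0.  ]
4 [ 5.28 -0.16 -0.  ]
```

Request:
{"fn": "carry_out", "kwargs": {
  "slide": [
    [0.00264,-5e-05,0],
    [0.00529,-0.00018,0],
    [0.00529,-0.00018,0],
    [0.00529,-0.00018,0],
    [0.00529,-0.00018,0],
    [0.00529,-0.00018,0],
    [0.00529,-0.00018,0],
    [0.00529,-0.00018,0],
    [0.00529,-0.00018,0],
    [0.00529,-0.00018,0]
  ],
  "delta_rot": [
    [0,0,-0.0349],
    [0,0,-0.0698],
    [0,0,-0.0698],
    [0,0,-0.0698],
    [0,0,-0.0698],
    [0,0,-0.0698],
    [0,0,-0.0698],
    [0,0,-0.0698],
    [0,0,-0.0698],
    [0,0,-0.0698]
  ]
}}

```text
clock: 5.02
tcp_pos: [450.8, -88.0, 69.0]
ee_rot: [-2.33, 2.106, -0.002]
wrist_force: [0.5, 1.1, 1.7]
gripper_width: 0.146
```

```bash
cat >> h.py <<'E'
C=np.array([525.6,-81])
def chk():
    s,R=st();d=s["tcp_pos"][:2]-C;print("r",np.hypot(*d).round(1),"phi",np.degrees(np.arctan2(d[1],d[0])).round(1)%360)
    return s,R
E
python3 - <<'E'
from h import *
chk()
a=ctrl.camera("wrist")[:,:,::-1];b=ctrl.camera("side")[150:290,200:340,::-1]
cv2.imwrite("pics/w3.png",np.hstack([cv2.resize(a,(480,360)),cv2.resize(b,(320,360))]))
E
```

```text
t 5.02 tcp [450.8 -88.   69. ] head -84.2 z [ 0.002  0.    -1.   ] q [ 0.46  0.42 -0.4   2.15  0.27  0.63 -1.6 ] F [0.5 1.1 1.7] w 0.146
r 75.2 phi 185.3
```

View pics/w3.png

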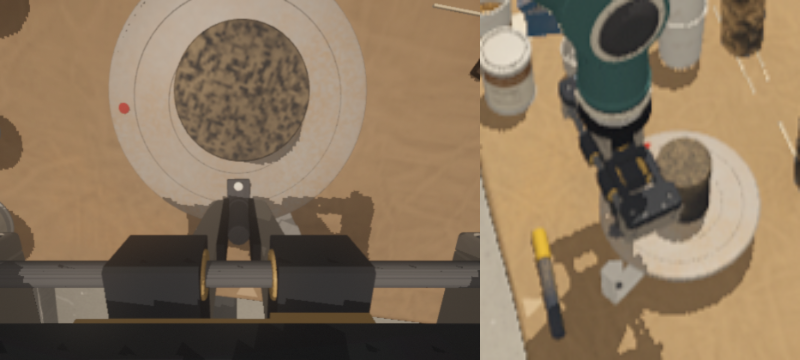

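It's working: the wheel follows and the pot is centred. Going on.

Request:
{"fn": "carry_out", "kwargs": {
  "slide": [
    [0.00529,-0.00018,0],
    [0.00529,-0.00018,0],
    [0.00529,-0.00018,0],
    [0.00529,-0.00018,0],
    [0.00529,-0.00018,0],
    [0.00529,-0.00018,0],
    [0.00529,-0.00018,0],
    [0.00529,-0.00018,0],
    [0.00529,-0.00018,0],
    [0.00529,-0.00018,0]
  ],
  "delta_rot": [
    [0,0,-0.0698],
    [0,0,-0.0698],
    [0,0,-0.0698],
    [0,0,-0.0698],
    [0,0,-0.0698],
    [0,0,-0.0698],
    [0,0,-0.0698],
    [0,0,-0.0698],
    [0,0,-0.0698],
    [0,0,-0.0698]
  ]
}}

```text
clock: 5.95
tcp_pos: [473.5, -133.8, 69.0]
ee_rot: [-2.908, 1.185, -0.002]
wrist_force: [1.5, 3.0, 2.5]
gripper_width: 0.147
```

```bash
python3 -c "from h import *; chk()"
```

```text
t 5.95 tcp [ 473.5 -133.8   69. ] head -44.3 z [ 0.002  0.001 -1.   ] q [ 0.66  0.49 -0.55  2.06  0.4   0.69 -0.92] F [1.5 3.  2.5] w 0.147
r 74.1 phi 225.4
```

Request:
{"fn": "carry_out", "kwargs": {
  "slide": [
    [0.00529,-0.00018,0],
    [0.00529,-0.00018,0],
    [0.00529,-0.00018,0],
    [0.00529,-0.00018,0],
    [0.00529,-0.00018,0],
    [0.00529,-0.00018,0],
    [0.00529,-0.00018,0],
    [0.00529,-0.00018,0],
    [0.00529,-0.00018,0],
    [0.00529,-0.00018,0]
  ],
  "delta_rot": [
    [0,0,-0.0698],
    [0,0,-0.0698],
    [0,0,-0.0698],
    [0,0,-0.0698],
    [0,0,-0.0698],
    [0,0,-0.0698],
    [0,0,-0.0698],
    [0,0,-0.0698],
    [0,0,-0.0698],
    [0,0,-0.0698]
  ]
}}

```text
clock: 6.78
tcp_pos: [520.3, -153.7, 69.0]
ee_rot: [-3.137, 0.118, -0.001]
wrist_force: [-1.2, 5.2, 5.0]
gripper_width: 0.15
```

```bash
python3 - <<'E'
from h import *
chk()
a=ctrl.camera("wrist")[:,:,::-1];b=ctrl.camera("side")[150:290,200:340,::-1]
cv2.imwrite("pics/w4.png",np.hstack([cv2.resize(a,(480,360)),cv2.resize(b,(320,360))]))
E
```

```text
t 6.78 tcp [ 520.3 -153.7   69. ] head -4.3 z [ 0.001  0.003 -1.   ] q [ 0.77  0.61 -0.7   1.94  0.54  0.79 -0.31] F [-1.2  5.2  5. ] w 0.15
r 72.9 phi 265.8
```

View pics/w4.png

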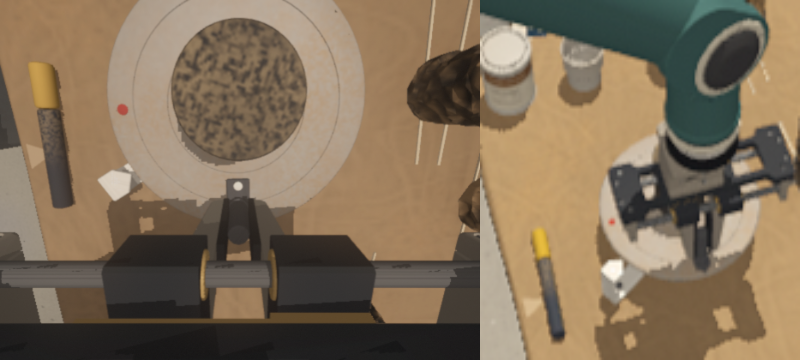

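```bash
cat >> h.py <<'E'
def disc(s,im,x=(100,460),y=(0,260)):
    hsv=cv2.cvtColor(im,cv2.COLOR_BGR2HSV)
    m=((hsv[:,:,1]<75)&(hsv[:,:,2]>110)).astype(np.uint8)*255
    w=np.zeros_like(m);w[y[0]:y[1],x[0]:x[1]]=m[y[0]:y[1],x[0]:x[1]]
    c=max(cv2.findContours(w,cv2.RETR_EXTERNAL,cv2.CHAIN_APPROX_NONE)[0],key=cv2.contourArea)[:,0,:].astype(float)
    c=c[(c[:,1]>3)]
    P=wplane(c,49,s);ctr=C.copy();r=94.
    for _ in range(30):
        e=abs(np.hypot(*(P[:,:2]-ctr).T)-r);k=e<3;ctr,r=fitc(P[k])
    print("disc",ctr.round(1),r.round(1),k.sum(),len(k))
E
python3 - <<'E'
from h import *
s=ctrl.observe()
im=cv2.cvtColor(ctrl.camera("wrist"),cv2.COLOR_RGB2BGR);cv2.imwrite("pics/w4full.png",im)
disc(s,im)
print(fitc(np.array([(461.9,-40.1),(450.8,-88),(473.5,-133.8),(520.3,-153.7)])))
# red dot on disc wrist px (122,109)*560/480
print(wplane([(122*560/480,109*420/360),(238*560/480,186*420/360)],50,s))
E
```

```text
disc [525.4 -80.4] 93.2 530 801
(array([524.19141458, -79.92462339]), np.float64(73.90510370967863))
[[ 443.07649869  -76.5975012    50.        ]
 [ 522.97704016 -141.85993248   50.        ]]
```

Request:
{"fn": "carry_out", "kwargs": {
  "slide": [
    [0.00529,0.0001,0],
    [0.00529,0.0001,0],
    [0.00529,0.0001,0],
    [0.00529,0.0001,0],
    [0.00529,0.0001,0],
    [0.00529,0.0001,0],
    [0.00529,0.0001,0],
    [0.00529,0.0001,0],
    [0.00529,0.0001,0],
    [0.00529,0.0001,0]
  ],
  "delta_rot": [
    [0,0,-0.0698],
    [0,0,-0.0698],
    [0,0,-0.0698],
    [0,0,-0.0698],
    [0,0,-0.0698],
    [0,0,-0.0698],
    [0,0,-0.0698],
    [0,0,-0.0698],
    [0,0,-0.0698],
    [0,0,-0.0698]
  ]
}}

```text
clock: 7.77
tcp_pos: [568.3, -140.8, 68.3]
ee_rot: [-2.985, -0.962, 0.005]
wrist_force: [-6.2, 8.7, 6.9]
gripper_width: 0.149
```

```bash
python3 -c "from h import *; chk()"
```

```text
t 7.77 tcp [ 568.3 -140.8   68.3] head 35.7 z [-0.005  0.004 -1.   ] q [ 0.8   0.73 -0.84  1.82  0.68  0.91  0.27] F [-6.2  8.7  6.9] w 0.149
r 73.4 phi 305.5
```

Request:
{"fn": "carry_out", "kwargs": {
  "slide": [
    [0.00522,-0.0005,0],
    [0.00522,-0.0004,0],
    [0.00522,-0.0003,0],
    [0.00522,-0.0002,0],
    [0.00522,-0.00018,0],
    [0.00522,-0.00018,0],
    [0.00522,-0.00018,0],
    [0.00522,-0.00018,0],
    [0.00522,-0.00018,0],
    [0.00522,-0.00018,0]
  ],
  "delta_rot": [
    [0,0,-0.0698],
    [0,0,-0.0698],
    [0,0,-0.0698],
    [0,0,-0.0698],
    [0,0,-0.0698],
    [0,0,-0.0698],
    [0,0,-0.0698],
    [0,0,-0.0698],
    [0,0,-0.0698],
    [0,0,-0.0698]
  ]
}}

```text
clock: 8.6
tcp_pos: [596.5, -100.9, 68.3]
ee_rot: [-2.479, -1.924, 0.006]
wrist_force: [-5.8, 2.0, 6.5]
gripper_width: 0.149
```

```bash
python3 -c "
from h import *; chk()
print(fitc(np.array([(461.9,-40.1),(450.8,-88),(473.5,-133.8),(520.3,-153.7),(568.3,-140.8),ctrl.observe()['tcp_pos'][:2]])))"
```

```text
t 8.6 tcp [ 596.5 -100.9   68.3] head 75.6 z [-0.005  0.    -1.   ] q [ 0.78  0.83 -0.97  1.77  0.81  1.    0.81] F [-5.8  2.   6.5] w 0.149
r 73.6 phi 344.3
(array([525.03992611, -79.65603957]), np.float64(74.5993868032358))
```

Request:
{"fn": "carry_out", "kwargs": {
  "slide": [
    [0,0,0],
    [0,0,0],
    [0,0,0],
    [0,0,0],
    [0,0,-0.015],
    [0,0,-0.02],
    [0,0,-0.02],
    [0,0,-0.02],
    [0,0,-0.005],
    [0,0,0]
  ],
  "delta_rot": [
    [0,0,0],
    [0,0,0],
    [0,0,0],
    [0,0,0],
    [0,0,0],
    [0,0,0],
    [0,0,0],
    [0,0,0],
    [0,0,0],
    [0,0,0]
  ],
  "hand": 0.035
}}

```text
clock: 9.43
tcp_pos: [599.9, -102.8, 150.8]
ee_rot: [2.482, 1.921, 0.003]
wrist_force: [0.0, -0.0, 0.2]
gripper_width: 0.377
```

```bash
python3 - <<'E'
from h import *
s,R=chk()
im=cv2.cvtColor(ctrl.camera("wrist"),cv2.COLOR_RGB2BGR);cv2.imwrite("pics/w5.png",im)
disc(s,im)
E
```

```text
t 9.43 tcp [ 599.9 -102.8  150.8] head 75.5 z [ 0.004 -0.001 -1.   ] q [ 0.84  0.74 -1.05  1.72  0.71  1.11  0.87] F [ 0.  -0.   0.2] w 0.377
r 77.5 phi 343.6
disc [525.  -80.7] 93.4 529 679
```

View pics/w5.png

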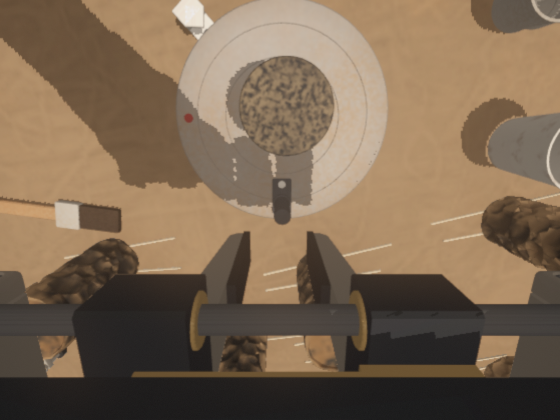

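The wrist view shows the pin at (282,205) pointing straight out, and the pot (286,105) still central. Next I turn the tool back by half a turn above the pin.

```bash
python3 - <<'E'
from h import *
s=ctrl.observe()
for p,z in [((282,184.5),53),((282.5,214.5),101),((286,105),119)]:
    P=wplane([p],z,s)[0];d=P[:2]-[525,-80.6];print(P.round(1),np.hypot(*d).round(1),np.degrees(np.arctan2(d[1],d[0])).round(1)%360)
E
```

```text
[581.8 -95.6  53. ] 58.8 345.2
[595.6 -99.4 101. ] 73.0 345.1
[518.5 -77.6 119. ] 7.1 155.5
```

Request:
{"fn": "carry_out", "kwargs": {
  "slide": [
    [0,0,0],
    [0,0,0],
    [0,0,0],
    [0,0,0],
    [0,0,0],
    [0,0,0],
    [0,0,0],
    [0,0,0],
    [0,0,0],
    [0,0,0]
  ],
  "delta_rot": [
    [0,0,0.1047],
    [0,0,0.1047],
    [0,0,0.1047],
    [0,0,0.1047],
    [0,0,0.1047],
    [0,0,0.1047],
    [0,0,0.1047],
    [0,0,0.1047],
    [0,0,0.1047],
    [0,0,0.1047]
  ]
}}

```text
clock: 10.32
tcp_pos: [597.8, -102.8, 147.0]
ee_rot: [-3.113, -0.416, 0.004]
wrist_force: [1.1, 0.2, -0.1]
gripper_width: 0.378
```

Request:
{"fn": "carry_out", "kwargs": {
  "slide": [
    [0,0,0],
    [0,0,0],
    [0,0,0],
    [0,0,0],
    [0,0,0],
    [0,0,0],
    [0,0,0],
    [0,0,0],
    [0,0,0],
    [0,0,0]
  ],
  "delta_rot": [
    [0,0,0.1047],
    [0,0,0.1047],
    [0,0,0.1047],
    [0,0,0.1047],
    [0,0,0.1047],
    [0,0,0.1047],
    [0,0,0.1047],
    [0,0,0.1047],
    [0,0,0.1047],
    [0,0,0.1047]
  ]
}}

```text
clock: 11.15
tcp_pos: [597.8, -102.9, 147.0]
ee_rot: [2.904, -1.197, -0.004]
wrist_force: [0.0, -0.3, 0.3]
gripper_width: 0.382
```

Request:
{"fn": "carry_out", "kwargs": {
  "slide": [
    [0,0,0],
    [0,0,0],
    [0,0,0],
    [0,0,0],
    [0,0,0],
    [0,0,0],
    [0,0,0],
    [0,0,0],
    [0,0,0],
    [0,0,0]
  ],
  "delta_rot": [
    [0,0,0.1047],
    [0,0,0.1047],
    [0,0,0.1047],
    [0,0,0.1047],
    [0,0,0.1047],
    [0,0,0.1047],
    [0,0,0.1047],
    [0,0,0.1047],
    [0,0,0.1047],
    [0,0,0.1047]
  ]
}}

```text
clock: 11.98
tcp_pos: [597.7, -102.9, 147.0]
ee_rot: [1.916, -2.487, -0.003]
wrist_force: [-0.1, 0.1, -1.0]
gripper_width: 0.379
```

```bash
python3 - <<'E'
from h import *
s,R=chk()
im=cv2.cvtColor(ctrl.camera("wrist"),cv2.COLOR_RGB2BGR);cv2.imwrite("pics/w6.png",im)
d=np.array([525.1+76*np.cos(np.radians(344.3)),-80.5+76*np.sin(np.radians(344.3)),68])-s["tcp_pos"]; print(d,R.T@d)
E
```

```text
t 11.98 tcp [ 597.7 -102.9  147. ] head -104.8 z [-0.003 -0.    -1.   ] q [ 0.38  0.5  -0.35  1.75  0.21  0.93 -1.89] F [-0.1  0.1 -1. ] w 0.379
r 75.4 phi 343.1
[  0.51869128   1.80511108 -79.01872351] [-1.9332495  -0.24502935 79.01701487]
```

View pics/w6.png

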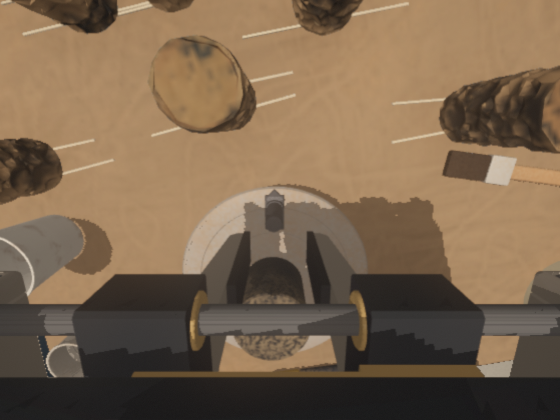

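Request:
{"fn": "carry_out", "kwargs": {
  "slide": [
    [-0.0015,0,0],
    [0,0,0.015],
    [0,0,0.02],
    [0,0,0.02],
    [0,0,0.016],
    [0,0,0.008],
    [0,0,0]
  ],
  "delta_rot": [
    [0,0,0],
    [0,0,0],
    [0,0,0],
    [0,0,0],
    [0,0,0],
    [0,0,0],
    [0,0,0]
  ]
}}

```text
clock: 12.62
tcp_pos: [597.4, -100.9, 67.1]
ee_rot: [1.925, -2.479, -0.005]
wrist_force: [1.0, -0.3, -0.3]
gripper_width: 0.381
```

```bash
python3 - <<'E'
from h import *
chk()
a=ctrl.camera("wrist")[:,:,::-1];b=ctrl.camera("scene")[140:280,200:340,::-1]
cv2.imwrite("pics/w7.png",np.hstack([cv2.resize(a,(480,360)),cv2.resize(b,(320,360))]))
E
```

```text
t 12.62 tcp [ 597.4 -100.9   67.1] head -104.3 z [-0.005  0.001 -1.   ] q [ 0.35  0.61 -0.32  1.8   0.26  0.78 -1.92] F [ 1.  -0.3 -0.3] w 0.381
r 74.5 phi 344.5
```

View pics/w7.png

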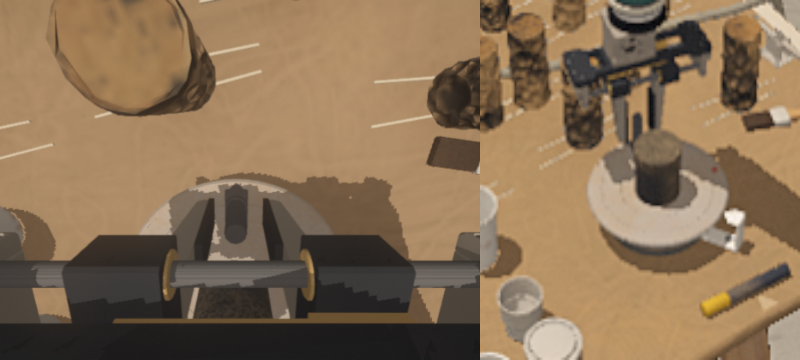

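The pin (236,215) is between the jaws again, with the pot standing clear. Closing.

Request:
{"fn": "carry_out", "kwargs": {
  "slide": [
    [0,0,0],
    [0,0,0],
    [0,0,0],
    [0,0,0],
    [0,0,0],
    [-0.00264,5e-05,0],
    [-0.00527,0.00018,0],
    [-0.00527,0.00018,0],
    [-0.00527,0.00018,0],
    [-0.00527,0.00018,0]
  ],
  "delta_rot": [
    [0,0,0],
    [0,0,0],
    [0,0,0],
    [0,0,0],
    [0,0,0],
    [0,0,-0.0349],
    [0,0,-0.0698],
    [0,0,-0.0698],
    [0,0,-0.0698],
    [0,0,-0.0698]
  ],
  "hand": 0.008,
  "newtons": 6
}}

```text
clock: 13.55
tcp_pos: [602.6, -77.5, 70.5]
ee_rot: [-2.291, 2.147, -0.003]
wrist_force: [1.0, 0.3, 2.1]
gripper_width: 0.146
```

```bash
python3 -c "from h import *; chk()"
```

```text
t 13.55 tcp [602.6 -77.5  70.5] head -86.3 z [ 0.003 -0.    -1.   ] q [ 0.37  0.62 -0.4   1.79  0.32  0.8  -1.69] F [1.  0.3 2.1] w 0.146
r 77.1 phi 2.6
```

Request:
{"fn": "carry_out", "kwargs": {
  "slide": [
    [-0.00529,0.0002,0],
    [-0.00529,0.0002,0],
    [-0.00529,0.0002,0],
    [-0.00529,0.0002,0],
    [-0.00529,0.0002,0],
    [-0.00529,0.0002,0],
    [-0.00529,0.0002,0],
    [-0.00529,0.0002,0],
    [-0.00529,0.0002,0],
    [-0.00529,0.0002,0]
  ],
  "delta_rot": [
    [0,0,-0.0698],
    [0,0,-0.0698],
    [0,0,-0.0698],
    [0,0,-0.0698],
    [0,0,-0.0698],
    [0,0,-0.0698],
    [0,0,-0.0698],
    [0,0,-0.0698],
    [0,0,-0.0698],
    [0,0,-0.0698]
  ]
}}

```text
clock: 14.38
tcp_pos: [583.0, -28.1, 70.5]
ee_rot: [-2.885, 1.231, -0.007]
wrist_force: [5.1, 4.2, -1.6]
gripper_width: 0.149
```

```bash
python3 -c "from h import *; chk()"
```

```text
t 14.38 tcp [583.  -28.1  70.5] head -46.2 z [ 0.006  0.003 -1.   ] q [ 0.43  0.62 -0.58  1.85  0.46  0.8  -1.19] F [ 5.1  4.2 -1.6] w 0.149
r 78.1 phi 42.7
```

Request:
{"fn": "carry_out", "kwargs": {
  "slide": [
    [-0.00529,0.0002,0],
    [-0.00529,0.0002,0],
    [-0.00529,0.0002,0],
    [-0.00529,0.0002,0],
    [-0.00529,0.0002,0],
    [-0.00529,0.0002,0],
    [-0.00529,0.0002,0],
    [-0.00529,0.0002,0],
    [-0.00529,0.0002,0],
    [-0.00529,0.0002,0]
  ],
  "delta_rot": [
    [0,0,-0.0698],
    [0,0,-0.0698],
    [0,0,-0.0698],
    [0,0,-0.0698],
    [0,0,-0.0698],
    [0,0,-0.0698],
    [0,0,-0.0698],
    [0,0,-0.0698],
    [0,0,-0.0698],
    [0,0,-0.0698]
  ]
}}

```text
clock: 15.22
tcp_pos: [535.5, -2.7, 70.5]
ee_rot: [-3.131, 0.167, -0.007]
wrist_force: [0.9, 8.9, -0.1]
gripper_width: 0.148
```

```bash
python3 - <<'E'
from h import *
chk()
a=ctrl.camera("wrist")[:,:,::-1];b=ctrl.camera("scene")[140:280,200:340,::-1]
cv2.imwrite("pics/w8.png",np.hstack([cv2.resize(a,(480,360)),cv2.resize(b,(320,360))]))
E
```

```text
t 15.22 tcp [535.5  -2.7  70.5] head -6.1 z [ 0.004  0.006 -1.   ] q [ 0.54  0.62 -0.76  1.95  0.58  0.8  -0.66] F [ 0.9  8.9 -0.1] w 0.148
r 78.9 phi 82.8
```

View pics/w8.png

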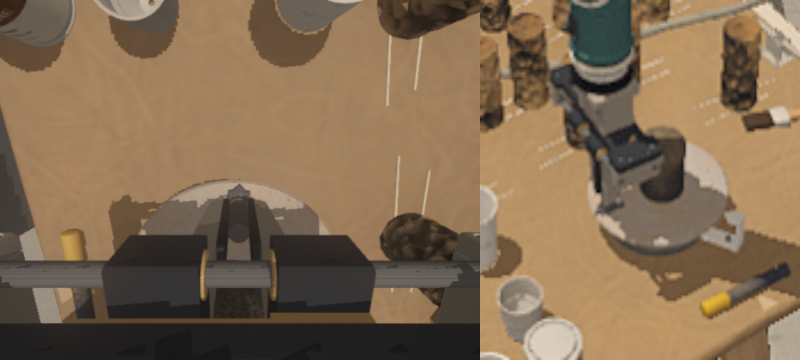

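Request:
{"fn": "carry_out", "kwargs": {
  "slide": [
    [-0.00529,-0.0003,0],
    [-0.00529,-0.0002,0],
    [-0.00529,0,0],
    [-0.00529,0.0001,0],
    [-0.00529,0.00018,0],
    [-0.00529,0.00018,0],
    [-0.00529,0.00018,0],
    [-0.00529,0.00018,0],
    [-0.00529,0.00018,0],
    [-0.00529,0.00018,0]
  ],
  "delta_rot": [
    [0,0,-0.0698],
    [0,0,-0.0698],
    [0,0,-0.0698],
    [0,0,-0.0698],
    [0,0,-0.0698],
    [0,0,-0.0698],
    [0,0,-0.0698],
    [0,0,-0.0698],
    [0,0,-0.0698],
    [0,0,-0.0698]
  ]
}}

```text
clock: 16.15
tcp_pos: [482.9, -14.9, 70.1]
ee_rot: [-3.002, -0.914, -0.002]
wrist_force: [-2.7, 6.0, 4.2]
gripper_width: 0.145
```

```bash
sed -i 's/^C=np.*/C=np.array([525.,-78.])/' h.py; python3 -c "from h import *; chk()"
```

```text
t 16.15 tcp [482.9 -14.9  70.1] head 33.9 z [ 0.     0.004 -1.   ] q [ 0.71  0.62 -0.94  2.07  0.71  0.81 -0.06] F [-2.7  6.   4.2] w 0.145
r 75.8 phi 123.7
```

Request:
{"fn": "carry_out", "kwargs": {
  "slide": [
    [-0.00529,0.00018,0],
    [-0.00529,0.00018,0],
    [-0.00529,0.00018,0],
    [-0.00529,0.00018,0],
    [-0.00529,0.00018,0],
    [-0.00529,0.00018,0],
    [-0.00529,0.00018,0],
    [-0.00529,0.00018,0],
    [-0.00529,0.00018,0],
    [-0.00529,0.00018,0]
  ],
  "delta_rot": [
    [0,0,-0.0698],
    [0,0,-0.0698],
    [0,0,-0.0698],
    [0,0,-0.0698],
    [0,0,-0.0698],
    [0,0,-0.0698],
    [0,0,-0.0698],
    [0,0,-0.0698],
    [0,0,-0.0698],
    [0,0,-0.0698]
  ]
}}

```text
clock: 16.98
tcp_pos: [450.9, -59.0, 69.6]
ee_rot: [-2.511, -1.884, 0.004]
wrist_force: [-4.9, 2.7, 6.9]
gripper_width: 0.153
```

```bash
python3 -c "from h import *; chk()"
```

```text
t 16.98 tcp [450.9 -59.   69.6] head 73.8 z [-0.003  0.    -1.   ] q [ 0.93  0.68 -1.1   2.12  0.83  0.86  0.61] F [-4.9  2.7  6.9] w 0.153
r 76.5 phi 165.6
```

Request:
{"fn": "carry_out", "kwargs": {
  "slide": [
    [-0.00529,0.00018,0],
    [-0.00529,0.00018,0],
    [-0.00529,0.00018,0],
    [-0.00529,0.00018,0],
    [-0.00529,0.00018,0],
    [-0.00529,0.00018,0],
    [-0.00529,0.00018,0],
    [-0.00529,0.00018,0],
    [-0.00529,0.00018,0],
    [-0.00264,5e-05,0]
  ],
  "delta_rot": [
    [0,0,-0.0698],
    [0,0,-0.0698],
    [0,0,-0.0698],
    [0,0,-0.0698],
    [0,0,-0.0698],
    [0,0,-0.0698],
    [0,0,-0.0698],
    [0,0,-0.0698],
    [0,0,-0.0698],
    [0,0,-0.0349]
  ]
}}

```text
clock: 17.82
tcp_pos: [454.2, -110.1, 69.6]
ee_rot: [-1.764, -2.598, 0.003]
wrist_force: [-2.7, -0.3, 4.1]
gripper_width: 0.149
```

```bash
python3 - <<'E'
from h import *
chk()
a=ctrl.camera("wrist")[:,:,::-1];b=ctrl.camera("side")[170:290,210:340,::-1]
cv2.imwrite("pics/w9.png",np.hstack([cv2.resize(a,(480,360)),cv2.resize(b,(320,360))]))
E
```

```text
t 17.82 tcp [ 454.2 -110.1   69.6] head 111.6 z [-0.002 -0.001 -1.   ] q [ 1.09  0.8  -1.22  2.09  0.95  0.98  1.29] F [-2.7 -0.3  4.1] w 0.149
r 77.7 phi 204.4
```

View pics/w9.png

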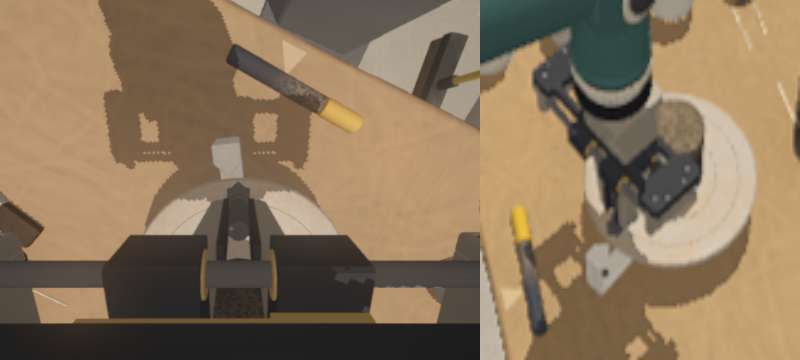

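The pin foot (238,188) still stops short of the pointer (225,160), which sits to its left. About 3° remains.

Request:
{"fn": "carry_out", "kwargs": {
  "slide": [
    [-0.0022,0.0001,0],
    [-0.002,5e-05,0],
    [0,0,0],
    [0,0,0],
    [0,0,0]
  ],
  "delta_rot": [
    [0,0,-0.029],
    [0,0,-0.026],
    [0,0,0],
    [0,0,0],
    [0,0,0]
  ]
}}

```text
clock: 18.33
tcp_pos: [455.9, -113.3, 69.6]
ee_rot: [-1.698, -2.643, 0.003]
wrist_force: [-4.7, -3.0, 5.6]
gripper_width: 0.151
```

```bash
python3 - <<'E'
from h import *
s,R=chk()
a=cv2.cvtColor(ctrl.camera("wrist"),cv2.COLOR_RGB2BGR);cv2.imwrite("pics/w10f.png",a)
cv2.imwrite("pics/w10.png",cv2.resize(a[130:300,190:370],None,fx=4,fy=3.5,interpolation=cv2.INTER_CUBIC))
E
```

```text
t 18.33 tcp [ 455.9 -113.3   69.6] head 114.6 z [-0.002 -0.001 -1.   ] q [ 1.1   0.81 -1.22  2.09  0.96  0.99  1.34] F [-4.7 -3.   5.6] w 0.151
r 77.6 phi 207.1
```

View pics/w10.png

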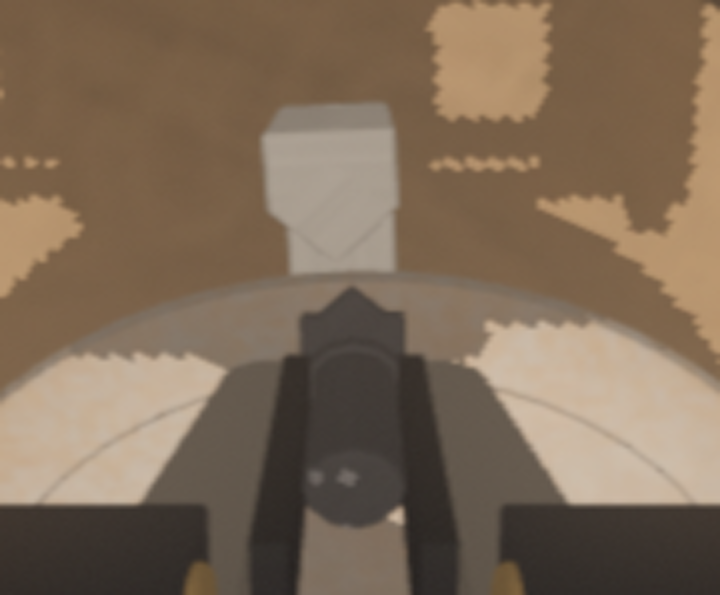

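The foot's arrow tip is at (352,288) in the crop against the pointer tip at (338,262). That is about 2 mm short (0.03 rad), so one small nudge, then release and rise.

Request:
{"fn": "carry_out", "kwargs": {
  "slide": [
    [-0.0019,0,0],
    [0,0,0],
    [0,0,0],
    [0,0,0]
  ],
  "delta_rot": [
    [0,0,-0.02],
    [0,0,0],
    [0,0,0],
    [0,0,0]
  ]
}}

```text
clock: 18.72
tcp_pos: [456.8, -115.2, 69.5]
ee_rot: [-1.669, -2.661, 0.003]
wrist_force: [-4.5, -3.3, 5.3]
gripper_width: 0.151
```

Request:
{"fn": "carry_out", "kwargs": {
  "slide": [
    [0,0,0],
    [0,0,0],
    [0,0,0],
    [0,0,0],
    [0,0,0],
    [0,0,-0.012],
    [0,0,-0.02],
    [0,0,-0.025],
    [0,0,-0.03],
    [0,0,-0.03]
  ],
  "delta_rot": [
    [0,0,0],
    [0,0,0],
    [0,0,0],
    [0,0,0],
    [0,0,0],
    [0,0,0],
    [0,0,0],
    [0,0,0],
    [0,0,0],
    [0,0,0]
  ],
  "hand": 0.035
}}

```text
clock: 19.55
tcp_pos: [457.2, -114.1, 188.4]
ee_rot: [-1.668, -2.662, -0.0]
wrist_force: [0.5, -0.7, 0.4]
gripper_width: 0.38
```

```bash
python3 - <<'E'
from h import *
s,R=chk()
a=cv2.cvtColor(ctrl.camera("wrist"),cv2.COLOR_RGB2BGR);cv2.imwrite("pics/w11.png",a)
E
```

```text
t 19.55 tcp [ 457.2 -114.1  188.4] head 115.9 z [-0.  0. -1.] q [ 1.25  0.69 -1.44  2.    0.76  1.17  1.51] F [ 0.5 -0.7  0.4] w 0.38
r 76.8 phi 208.0
```

View pics/w11.png

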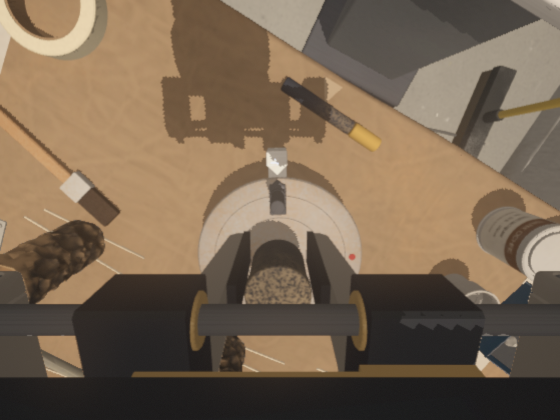

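```bash
python3 - <<'E'
from h import *
a=cv2.imread("pics/w11.png");b=cv2.cvtColor(ctrl.camera("side"),cv2.COLOR_RGB2BGR)[170:290,210:330]
cv2.imwrite("pics/w12.png",np.hstack([cv2.resize(a[140:225,240:320],(400,425),interpolation=cv2.INTER_CUBIC),cv2.resize(b,(400,425),interpolation=cv2.INTER_CUBIC)]))
E
```

```text
(no output)
```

View pics/w12.png

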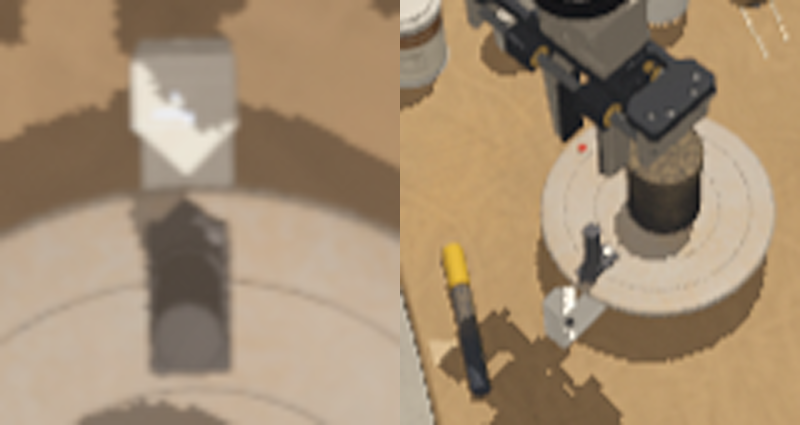

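The foot tip (185,202) faces the pointer tip (187,175) to within about 1 mm, and the pot is upright near the middle. I'll let it settle and hand in.

Request:
{"fn": "carry_out", "kwargs": {
  "slide": [
    [0,0,0],
    [0,0,0],
    [0,0,0],
    [0,0,0]
  ],
  "delta_rot": [
    [0,0,0],
    [0,0,0],
    [0,0,0],
    [0,0,0]
  ]
}}

```text
clock: 19.98
tcp_pos: [456.8, -114.6, 185.7]
ee_rot: [-1.668, -2.66, 0.001]
wrist_force: [0.0, 0.1, 0.4]
gripper_width: 0.384
```

```bash
python3 -c "
from h import *; st(); print(ctrl.close_job())"
```

```text
t 19.98 tcp [ 456.8 -114.6  185.7] head 115.8 z [-0.002  0.001 -1.   ] q [ 1.24  0.7  -1.44  2.    0.76  1.16  1.51] F [0.  0.1 0.4] w 0.384
the job is handed in; nothing more can be done
None
```

I gripped the drive pin lightly (6–8 N) and turned the wheel counter-clockwise by about 420°, with one regrasp roughly halfway. That is about 60° to the first meeting with the pointer and then one whole turn. I then let go, raised the gripper clear and handed in at about 20 s; no verdict was reported.

- **Pin and pointer:** in the last wrist image the pin's arrow foot faces the pointer tip to within about 1 mm (about 0.01 rad).
- **Pot:** it stood upright near the middle of the disc, about 7 mm off-centre when measured mid-way. In the last views it still looked upright and central.
- **Robot:** wrist force was near zero at the end, with the gripper clear of the pin and everything else.
- **Bystanders:** I saw none moved in the views I took, but I did not measure their positions.

**Disagreement:** the wheel centre from the wrist camera was about 2.5 mm off the one implied by the forces while turning. This gave sideways forces of up to about 11 N on the pin. I corrected the path on the way and set the final position from the direct view of pin and pointer.

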